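# Press a tube cap home with a trigger clamp and release it

## Task

A card tube lies in the bench clamp with its end cap sticking out. Squeeze the clamp's sprung trigger again and again to walk the jaw onto the cap until the cap is fully home, and press it there for a moment with a firm jaw force of about 20 N (at least 14 N), but never squeeze the tube with more than 30 N. Then hold the release tab down until the jaw has sprung all the way back, leaving the capped tube lying in its cradle and the things standing around undisturbed.

Things in the scene. Friction and masses are not known exactly. Their poses are not given: they have to be found in the camera images.
- clamp: Bench clamp, screwed down: grey housing on a dark foot plate 290 x 100 x 12 mm. Origin on the table under the trigger at rest; x along the clamping axis from trigger to anvil, y to its left, z up. Along x (mm from origin): foot plate -20..270; housing -12..100 (44 wide, top z = 75); trigger -6..6; grip post 44..60; jaw 103..116; V cradle 160..215; anvil face 225..245. Clamping axis at z = 58.
- grip_post (a point): Centre of the top of the fixed black grip post on the housing, 16 (along x) x 40 wide, z = 75..126 mm. A hand squeezes post and trigger together (66 mm over both at rest); as the post is fixed, pushing the trigger from behind does the same.
- trigger_back (a point): Centre of the rear face (away from the grip post) of the black trigger, an upright blade 12 thick (along x) x 44 wide x 46 mm high, z = 81..127 mm, standing behind the grip post; the point is 107 mm above the table. Force to push it: 4 N (at rest) to 6 N (squeezed) of spring, plus half of the jaw's force on the cap, plus about 2 N of ratchet and jaw-spring drag.
- trigger (a joint): Travel of the trigger towards the grip post, 0 at rest to 0.028 m (hard stop); a spring brings it back. It drives the jaw two to one: a full squeeze moves the jaw 14 mm, of which a ratchet with 4 mm steps keeps about 12. Let the trigger come right back before the next squeeze.
- pad: Rubber face of the moving jaw, 5 x 40 x 42 mm, slightly springy (8 N/mm); origin at the centre of its front face, x along the clamp's x. The jaw's force is what this pad exerts on the tube and its cap.
- jaw (a joint): Travel of the jaw from fully back (0, as at the start) towards the anvil, up to 0.062 m. 36 to 56 mm of travel brings the cap home, depending on the anvil. A ratchet keeps it from going back; while the release tab is held down, a weak spring takes it slowly back (about 1 s).
- anvil_face (a point): Centre of the face of the anvil, an upright grey plate 50 wide, top at z = 82 mm, against which the tube is pressed. It does not move; its place along the clamp differs by up to 20 mm from one time to the next.
- tab_top (a point): Centre of the top of the release tab, a black ribbed thumb pad 28 (along x) x 34 mm sticking out of the left (+y) side of the housing, top 73 mm above the table. It goes straight down 7 mm against a spring (1.5 N at the top, 3 to 4 N at the bottom, then a hard stop), frees the ratchet in its last 2 mm, and comes up by itself. Keep it down until the jaw is fully back.
- tube: Card tube, 50 mm outside diameter, 70 mm long, about 0.15 kg, lying loose in the V cradle along the clamp's x; origin at its middle on its axis, x towards the anvil. When the jaw pushes, it first slides along the cradle up to the anvil.
- cap_face (a point): Centre of the outer face of the white end cap at the tube's jaw end; flange 50 mm diameter, 4 mm thick. Fully home the flange touches the tube's rim and this face is 39 mm from the tube's origin; at the start it sticks out 8 to 14 mm more. It slides in against 8 N of friction, then stops hard, and does not come out by itself.
- tape_measure: Yellow tape measure, 36 x 71 x 62 mm, bystander; origin under its middle.
- rollon: Dark roll-on stick with red cap, 36 x 42 x 106 mm, standing, bystander; origin under its middle.
- dropper: Brown dropper bottle, 33 x 34 x 102 mm, standing, bystander; origin under its middle.

How it is judged:
By the outcome, as a careful person would: the job done as asked, in the order asked, and still so for the second after the job is handed in, with the robot touching nothing.
It also fails if it takes over 72 s, if anything falls off the work surface, if the arm or the gripper's body presses on something with over 40 N, if the wrist force passes 120 N, or if a joint passes its speed limit or range.

## Robot

A 6-joint arm with a two-finger parallel gripper is mounted at the origin on a cart in front of the work surface, level with it; the furniture and walls round the work are solid. World frame = base frame: x ahead of the robot, y to its left, z up, the work surface at z = 0. Lengths are in mm, angles in rad, forces in N, time in s.
With the tool pointing down it reaches from about 325 to 875 mm from the base axis. Payload 4.4 kg.
Tool frame: the origin (TCP) lies on the centre line of the jaws, within the pads' length; the fingertips stand 17 mm ahead of it and the grasp point (between the pads) lies 2 mm behind it; z points along the fingers, y is the line along which they close (so a half turn about z gives the same grasp; the last joint's range is limited). The gripper opens to 85 mm and grips with 20 to 120 N. Pads are 22 mm wide; open, the fingers measure 114 mm over their backs; the gripper's body (76 mm by 85 mm) begins 54 mm behind the grasp point. The pads swing forward as they close: fully open they stand 13 mm farther back than shut.
Start: joints at [-1.379, 0.207, 1.542, -0, 1.393, -0.15], TCP at [192.718, -541.745, 248.282] pointing down, gripper open.
Joint ranges: [-2.73, 2.73], [-0.86, 2.22], [0.23, 2.46], [-1.11, 4.25], [0.08, 2.63], [-2.82, 2.82]. Speed limits (rad/s): [2.79, 2.79, 3.14, 3.14, 3.14, 3.14].

## Interface

Orientations are given as a unit quaternion [x, y, z, w].
In Python, from rig import arm, vision gives the robot as it stands. The module is installed in compiled form; this text tells all that it offers.
- The arm moves only by the tool servo_tool, never from a script. Its argument "plan" is a list of rows, each an object of numbers: "tx", "ty", "tz": the shift along the tool's x, y, z in cm; "ax", "ay", "az": the turn, a rotation vector about the tool's x, y, z in rad; "grip": the finger opening in cm, from 0 to 8.54. In form: [{"tx": .., "ty": .., "tz": .., "ax": .., "ay": .., "az": .., "grip": ..}, ...]. A call has 1 to 8 rows; each row shifts and turns the commanded pose from where the row before left it, along the tool's axes as they then stand; what a row does not reach is not made up. A row lasts 1/10 s, in which the tool goes at most 50 mm and 8.59 degrees, less where a joint would pass 70% of its speed; a pose out of reach is approached as far as the arm can. A call is refused whole if a number of a shift passes 5 or a number of a turn 0.15, either way. A call with a gripper value outside its range is refused whole. The fingers move at their own pace and stop on an object; "force" is the grip in N (left out, the last holds). Time passes only in rows, so rows that do not move let the fingers close. It gives the time, the measured TCP pose, the force, the opening and the grip force at its end, in the units of the state.
- arm.read_state(): the state, without advancing time (a new reading comes with each control period).
- vision.grab_frame(name): name is "scene" or "top" or "wrist"; returns a dict with "color" (480x640x3 uint8, red, green, blue), "z_map" (480x640 float32, mm along the optical axis (not along the pixel's ray), 0 where there is no reading), "fx", "fy", "cx", "cy" (pixels), "extrinsics" (4x4, takes a point from camera to world coordinates); the wrist camera has in their place "tool_from_camera" (4x4, takes a point from camera to tool coordinates, whose origin is the TCP and whose axes are the flange's). Camera axes: x right, y up, looking along -z (the intrinsics and any distortion apply to the point x, -y, -z); pixel columns grow to the right and rows downward; lengths in mm; the calibration is good to about 2 mm. A picture is of the moment at which its call begins: read the wrist's pose just before it.
- arm.hand_in(): hands the job in; it is judged then, once.
The state is a dict: "clock": time; "joints": joint angles; "joint_velocities": joint speeds; "tau": joint torques, N m; "tcp_pos": TCP position; "tool_rot": TCP orientation; "ft_force": force on the tool from outside, world axes, zero at the start; "torque": the same for the moment, N m; "grip_width": finger opening in mm; "finger_force": force on a finger pad.
Only numpy, scipy, OpenCV 4.12 (cv2) and the standard library are available. Lean on these libraries where they do the work, as an engineer would, in place of code of your own. Each camera call takes 0.05 s, during which the arm holds its last target. There are 200 camera calls.

## Working session

There is one attempt and no reset: what is moved stays moved. The work goes in short steps, Python scripts to look and compute and a tool call to move; the robot and the scene stay as the last step left them, time stands still between calls to the robot, and variables do not carry over. Pictures are saved under pics/ and viewed, at most 10 in all, crops included, and the job is handed in when it is done.

Besides the shell and the picture viewer there is one more tool, called by a JSON object that holds its "method" and its "body", one argument or row to a line. servo_tool: Moves the arm, as the interface text tells. Its arguments: {"type":"object","properties":{"plan":{"type":"array","items":{"type":"object","properties":{"tx":{"type":"number"},"ty":{"type":"number"},"tz":{"type":"number"},"ax":{"type":"number"},"ay":{"type":"number"},"az":{"type":"number"},"grip":{"type":"number"}}}},"force":{"type":"number"}},"required":["plan"]}

```bash
mkdir -p pics; cat > h.py <<'E'
import numpy as np,cv2
from rig import arm,vision
def grab(n):
    s=arm.read_state(); f=vision.grab_frame(n); f['s']=s
    np.savez(f'{n}.npz',**{k:v for k,v in f.items() if k!='s'}); return f
E
python3 - <<'E'
from h import *
a=grab('scene');b=grab('top')
cv2.imwrite('pics/a.png',a['color'][:,:,::-1]);cv2.imwrite('pics/b.png',b['color'][:,:,::-1])
s=arm.read_state();print(s)
for f in(a,b):print(f['fx'],f['cx'],f['cy'],f['extrinsics'].round(3).tolist(),[k for k in f])
E
```

```text
{'clock': 0.1, 'joints': array([-1.37951166e+00,  2.07350753e-01,  1.54287006e+00,  4.91574595e-06,
        1.39354174e+00, -1.50547133e-01]), 'joint_velocities': array([-0.00100233, -0.00180376, -0.00040159, -0.00080874, -0.00094615,
       -0.00097253]), 'tau': array([-2.65542949e-04, -3.84090257e+01, -2.92546195e+01, -2.47866110e-04,
        4.83274824e-03, -1.58571430e-05]), 'tcp_pos': array([ 192.58092597, -541.06250646,  247.20483579]), 'tool_rot': array([ 9.85428894e-01,  1.70084444e-01, -1.96791487e-05, -1.08477287e-03]), 'ft_force': array([-0.01286209,  0.32303264, -0.31533438]), 'torque': array([ 0.06818955, -0.00565182, -0.00507229]), 'finger_force': 0.0, 'grip_width': 85.0517266538516}
561.4950216432571 316.41277038616994 234.98272682352837 [[-0.856, 0.364, -0.368, 128.874], [-0.518, -0.606, 0.604, 730.011], [-0.003, 0.707, 0.707, 920.433], [0.0, 0.0, 0.0, 1.0]] ['color', 'z_map', 'fx', 'fy', 'cx', 'cy', 'extrinsics', 's']
555.8139893205566 317.0671916931884 234.18315549157322 [[0.004, 0.997, -0.08, 470.519], [-1.0, 0.005, 0.003, 43.291], [0.004, 0.08, 0.997, 1091.951], [0.0, 0.0, 0.0, 1.0]] ['color', 'z_map', 'fx', 'fy', 'cx', 'cy', 'extrinsics', 's']
```

View pics/a.png

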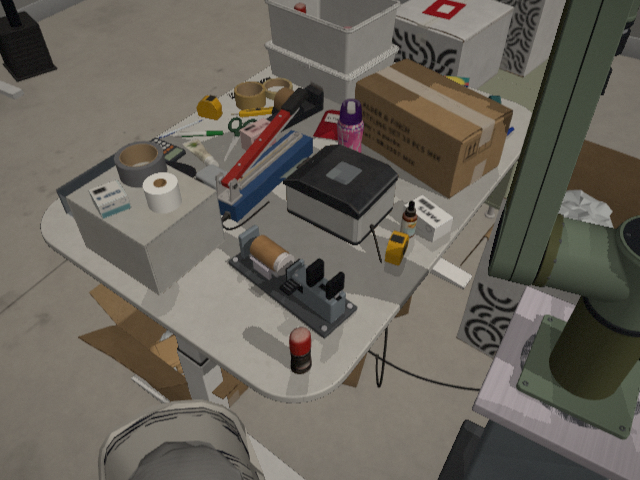

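View pics/b.png

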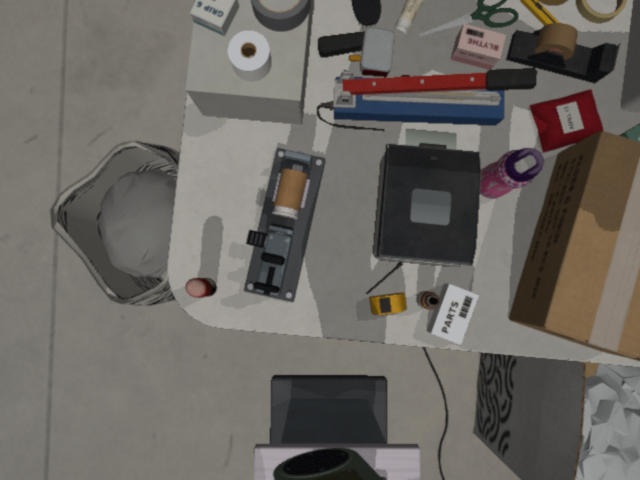

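The scene view shows the clamp at about (295,280). In the top view I read:

| Part | Pixel |
|---|---|
| Trigger | (267,274) |
| Grip post | (270,258) |
| Release tab | (256,238) |
| Cap | (285,212) |
| Tube | (291,188) |
| Anvil | (298,155) |

The roll-on stands at (200,288), the tape measure at (388,304) and the dropper at (429,300).

```bash
cat >> h.py <<'E'
def pix2w(f,T,u,v,z=None):
    d=np.array([(u-f['cx'])/f['fx'],-(v-f['cy'])/f['fy'],-1.]); d=T[:3,:3]@d; o=T[:3,3]
    if z is None: return o+d*float(f['z_map'][int(round(v)),int(round(u))])
    return o+d*(z-o[2])/d[2]
def cloud(f,T):
    v,u=np.mgrid[:480,:640];Z=f['z_map']
    P=np.stack([(u-f['cx'])/f['fx']*Z,-(v-f['cy'])/f['fy']*Z,-Z],-1)
    return P@T[:3,:3].T+T[:3,3]
E
python3 - <<'E'
from h import *
f=dict(np.load('top.npz'));T=f['extrinsics']
c=f['color'];cv2.imwrite('pics/c.png',cv2.resize(c[140:310,180:340,::-1],None,fx=3.5,fy=3.5,interpolation=cv2.INTER_CUBIC))
for n,u,v,z in[('trig',267,274,127),('post',270,258,126),('tab',256,238,73),('cap',285,215,58),('anv',298,155,82)]:
    print(n,pix2w(f,T,u,v).round(1),pix2w(f,T,u,v,z).round(1))
# foot-plate bolt corners
for u,v in[(251,291),(289,296),(281,154),(318,160)]:print(pix2w(f,T,u,v,12).round(1))
E
```

```text
trig [479.  130.8  76.2] [478.6 126.4 127. ]
post [506.4 121.7 124.9] [506.3 121.6 126. ]
tab [545.1 152.4  69.9] [544.9 152.   73. ]
cap [586.5  98.6  82.8] [589.4 100.   58. ]
anv [697.4  75.6  84.9] [698.1  75.7  82. ]
[446.6 166.9  12. ]
[437.3  93.4  12. ]
[715.7 111.5  12. ]
[704.   38.4  12. ]
```

View pics/c.png

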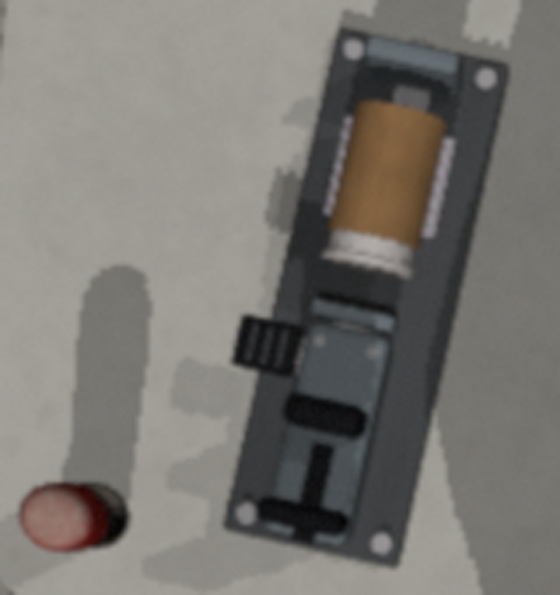

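The bolts give the clamp axis: yaw −11.6°, origin about (453,128). I'll check this by triangulating against the scene view, while turning the tool and closing the fingers.

```bash
cat >> h.py <<'E'
def proj(f,T,P):
    q=np.linalg.inv(T)@np.append(P,1); return f['cx']+f['fx']*q[0]/-q[2], f['cy']-f['fy']*q[1]/-q[2]
O=np.array([453.5,127.7,0]);ex=np.array([.9795,-.2011,0]);ey=np.array([.2011,.9795,0])
def loc(p): d=np.array(p)-O; return np.array([d@ex,d@ey,p[2]])
def L(x,y,z): return O+x*ex+y*ey+np.array([0,0,z])
E
python3 - <<'E'
from h import *
a=dict(np.load('scene.npz'));b=dict(np.load('top.npz'))
pts=[L(0,0,127),L(52,0,126),L(84.7,42.2,73),L(250,0,82),L(-6,22,127),L(-6,-22,127)]
for p in pts: print(np.round(proj(a,a['extrinsics'],p),1),np.round(proj(b,b['extrinsics'],p),1))
im=cv2.resize(a['color'][220:340,210:370],None,fx=5,fy=5,interpolation=cv2.INTER_CUBIC)[:,:,::-1].copy()
for p in pts:
    u,v=proj(a,a['extrinsics'],p); cv2.circle(im,(int((u-210+.5)*5),int((v-220+.5)*5)),4,(0,255,0),1)
cv2.imwrite('pics/d.png',im)
E
```

```text
[336.  276.6] [266.1 288.5]
[315.5 263. ] [272.5 259.1]
[288.8 284.5] [256. 238.]
[247.5 230.1] [297.1 154.8]
[330.6 285. ] [252.9 289.3]
[346.2 271.7] [277.8 294.6]
```

View pics/d.png

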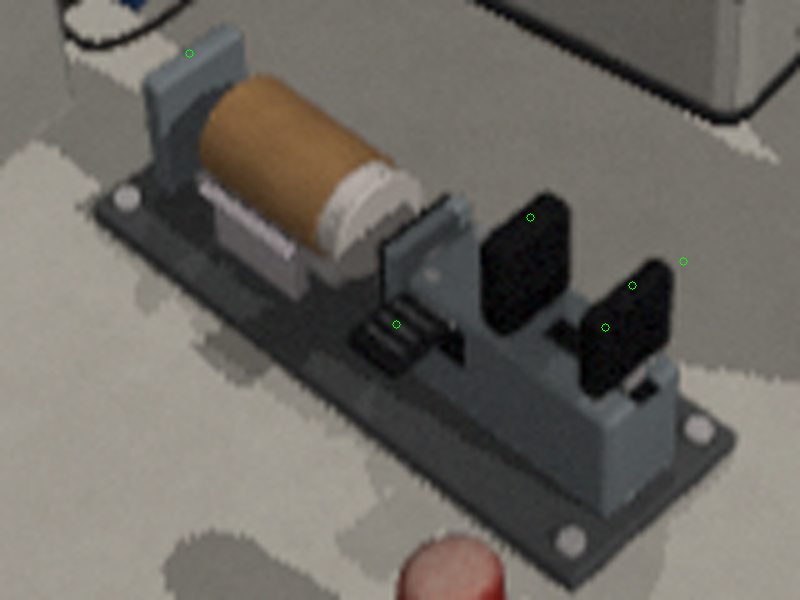

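{"method": "servo_tool", "body": {
  "plan": [
    {"az":0.136,"grip":0},
    {"az":0.136,"grip":0},
    {"az":0.136,"grip":0},
    {"az":0.136,"grip":0},
    {"grip":0},
    {"grip":0}
  ],
  "force": 20
}}

```text
schema error: expected keys tx, ty, tz, ax, ay, az, grip
```

The projected marks land within about 3 px on the post, trigger, tab (395,325) and anvil in the scene crop. The two views agree to a few mm. The trigger blade is at crop (630,330).

{"method": "servo_tool", "body": {
  "plan": [
    {"tx":0,"ty":0,"tz":0,"ax":0,"ay":0,"az":0.136,"grip":0},
    {"tx":0,"ty":0,"tz":0,"ax":0,"ay":0,"az":0.136,"grip":0},
    {"tx":0,"ty":0,"tz":0,"ax":0,"ay":0,"az":0.136,"grip":0},
    {"tx":0,"ty":0,"tz":0,"ax":0,"ay":0,"az":0.136,"grip":0},
    {"tx":4,"ty":0,"tz":0,"ax":0,"ay":0,"az":0,"grip":0},
    {"tx":4,"ty":0,"tz":0,"ax":0,"ay":0,"az":0,"grip":0},
    {"tx":0,"ty":-4,"tz":0,"ax":0,"ay":0,"az":0,"grip":0},
    {"tx":0,"ty":-4,"tz":0,"ax":0,"ay":0,"az":0,"grip":0}
  ],
  "force": 20
}}

```text
clock: 0.9
tcp_pos: [287.9, -478.6, 245.6]
tool_rot: [0.995, -0.101, -0.001, -0.002]
ft_force: [0.8, 0.1, 1.4]
grip_width: -0.1
finger_force: 0.0
```

{"method": "servo_tool", "body": {
  "plan": [
    {"tx":0,"ty":-4,"tz":0,"ax":0,"ay":0,"az":0,"grip":0},
    {"tx":0,"ty":-4,"tz":0,"ax":0,"ay":0,"az":0,"grip":0},
    {"tx":0,"ty":-4,"tz":0,"ax":0,"ay":0,"az":0,"grip":0},
    {"tx":0,"ty":-4,"tz":0,"ax":0,"ay":0,"az":0,"grip":0},
    {"tx":0,"ty":-4,"tz":0,"ax":0,"ay":0,"az":0,"grip":0},
    {"tx":0,"ty":-4,"tz":0,"ax":0,"ay":0,"az":0,"grip":0},
    {"tx":0,"ty":-4,"tz":0,"ax":0,"ay":0,"az":0,"grip":0},
    {"tx":0,"ty":-4,"tz":0,"ax":0,"ay":0,"az":0,"grip":0}
  ]
}}

```text
clock: 1.7
tcp_pos: [351.2, -164.2, 247.9]
tool_rot: [0.995, -0.101, -0.0, -0.0]
ft_force: [-0.5, 0.3, -0.5]
grip_width: -0.0
finger_force: 0.0
```

{"method": "servo_tool", "body": {
  "plan": [
    {"tx":0,"ty":-4,"tz":0,"ax":0,"ay":0,"az":0,"grip":0},
    {"tx":0,"ty":-4,"tz":0,"ax":0,"ay":0,"az":0,"grip":0},
    {"tx":0,"ty":-4,"tz":0,"ax":0,"ay":0,"az":0,"grip":0},
    {"tx":0,"ty":-4,"tz":0,"ax":0,"ay":0,"az":0,"grip":0},
    {"tx":0,"ty":0,"tz":0,"ax":0,"ay":0,"az":0,"grip":0}
  ]
}}

```text
clock: 2.2
tcp_pos: [383.3, -5.1, 247.9]
tool_rot: [0.995, -0.097, -0.0, -0.001]
ft_force: [-0.2, -0.5, -0.2]
grip_width: 0.2
finger_force: 0.0
```

```bash
cat > st.py <<'E'
from h import *
s=arm.read_state();from scipy.spatial.transform import Rotation as R
M=R.from_quat(s['tool_rot']).as_matrix()
print(s['clock'],loc(s['tcp_pos']).round(1),'yawx',np.arctan2(M[1,0],M[0,0]).round(3),M[:,2].round(3),'Floc',[round(float(s['ft_force']@e),1) for e in(ex,ey,[0,0,1])],s['grip_width'],s['joints'].round(2))
E
python3 st.py
```

```text
2.2 [ -42.  -144.2  247.9] yawx -0.195 [-0.     0.002 -1.   ] Floc [-0.1, -0.6, -0.2] 0.19907836216421912 [-0.24 -0.23  1.97  0.    1.4   1.52]
```

{"method": "servo_tool", "body": {
  "plan": [
    {"tx":0,"ty":-3.6,"tz":0,"ax":0,"ay":0,"az":0.008,"grip":0},
    {"tx":0,"ty":-3.6,"tz":0,"ax":0,"ay":0,"az":0,"grip":0},
    {"tx":0,"ty":-3.6,"tz":0,"ax":0,"ay":0,"az":0,"grip":0},
    {"tx":0,"ty":-3.6,"tz":0,"ax":0,"ay":0,"az":0,"grip":0},
    {"tx":0,"ty":0,"tz":4,"ax":0,"ay":0,"az":0,"grip":0},
    {"tx":0,"ty":0,"tz":0,"ax":0,"ay":0,"az":0,"grip":0}
  ]
}}

```text
clock: 2.8
tcp_pos: [409.5, 131.4, 203.7]
tool_rot: [0.995, -0.104, -0.005, 0.001]
ft_force: [-0.8, -1.1, -1.1]
grip_width: -0.3
finger_force: 0.0
```

```bash
python3 st.py; python3 - <<'E'
from h import *
f=grab('wrist');cv2.imwrite('pics/e.png',f['color'][:,:,::-1]);print(f['tool_from_camera'].round(3).tolist(),f['fx'],f['cx'],f['cy'])
E
```

```text
2.8 [-43.9  -5.3 203.7] yawx -0.209 [-0.011 -0.002 -1.   ] Floc [-0.6, -1.2, -1.1] -0.3234464021031803 [ 0.11 -0.06  1.92 -0.    1.29  1.89]
[[-0.002, 0.953, 0.303, 76.596], [1.0, 0.002, -0.0, 0.768], [-0.001, 0.303, -0.953, -124.792], [0.0, 0.0, 0.0, 1.0]] 428.6016354920437 320.48469021105785 237.11047602217755
```

View pics/e.png

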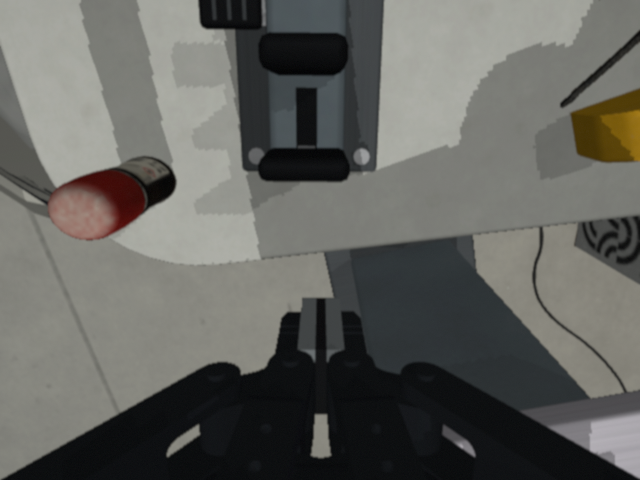

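The wrist view shows the trigger blade at (304,163), aligned with the tool and about 7 mm to the left. Its rear face is about 41 mm ahead of the TCP. The roll-on at (110,200) is clear.

{"method": "servo_tool", "body": {
  "plan": [
    {"tx":0,"ty":-0.7,"tz":3,"ax":0,"ay":0,"az":0,"grip":0},
    {"tx":0,"ty":0,"tz":3,"ax":0,"ay":0,"az":0,"grip":0},
    {"tx":0,"ty":0,"tz":3.4,"ax":0,"ay":0,"az":0,"grip":0},
    {"tx":2,"ty":0,"tz":0,"ax":0,"ay":0,"az":0,"grip":0},
    {"tx":0,"ty":0,"tz":0,"ax":0,"ay":0,"az":0,"grip":0},
    {"tx":0,"ty":0,"tz":0,"ax":0,"ay":0,"az":0,"grip":0}
  ]
}}

```text
clock: 3.45
tcp_pos: [435.8, 133.6, 115.8]
tool_rot: [0.994, -0.106, 0.001, -0.0]
ft_force: [-0.4, 0.3, -1.6]
grip_width: 0.1
finger_force: 0.0
```

```bash
python3 st.py
```

```text
3.45 [-18.6   2.2 115.8] yawx -0.212 [ 0.002  0.    -1.   ] Floc [-0.5, 0.2, -1.6] 0.11614222023898722 [0.11 0.11 1.95 0.   1.07 1.89]
```

{"method": "servo_tool", "body": {
  "plan": [
    {"tx":0.5,"ty":0,"tz":0,"ax":0,"ay":0,"az":0,"grip":0},
    {"tx":0.5,"ty":0,"tz":0,"ax":0,"ay":0,"az":0,"grip":0},
    {"tx":0,"ty":0,"tz":0,"ax":0,"ay":0,"az":0,"grip":0},
    {"tx":0,"ty":0,"tz":0,"ax":0,"ay":0,"az":0,"grip":0}
  ]
}}

```text
clock: 3.85
tcp_pos: [442.7, 132.4, 114.7]
tool_rot: [0.994, -0.105, -0.002, 0.0]
ft_force: [-5.3, -0.3, 3.7]
grip_width: 0.0
finger_force: 2.5
```

```bash
python3 st.py
```

```text
3.85 [-11.5   2.4 114.7] yawx -0.21 [-0.003  0.    -1.   ] Floc [-5.1, -1.4, 3.7] 0.004687551610710697 [0.1  0.13 1.93 0.   1.08 1.88]
```

{"method": "servo_tool", "body": {
  "plan": [
    {"tx":0.5,"ty":0,"tz":0,"ax":0,"ay":0,"az":0,"grip":0},
    {"tx":0.5,"ty":0,"tz":0,"ax":0,"ay":0,"az":0,"grip":0},
    {"tx":0.5,"ty":0,"tz":0,"ax":0,"ay":0,"az":0,"grip":0},
    {"tx":0,"ty":0,"tz":0,"ax":0,"ay":0,"az":0,"grip":0},
    {"tx":0,"ty":0,"tz":0,"ax":0,"ay":0,"az":0,"grip":0}
  ]
}}

```text
clock: 4.35
tcp_pos: [456.7, 129.3, 114.3]
tool_rot: [0.994, -0.105, -0.002, 0.0]
ft_force: [-6.2, 0.7, 3.6]
grip_width: -0.2
finger_force: 3.1
```

```bash
python3 st.py
```

```text
4.35 [  2.8   2.2 114.3] yawx -0.21 [-0.005  0.    -1.   ] Floc [-6.2, -0.5, 3.6] -0.21378622553131493 [0.09 0.16 1.9  0.   1.08 1.87]
```

{"method": "servo_tool", "body": {
  "plan": [
    {"tx":0.5,"ty":0,"tz":0,"ax":0,"ay":0,"az":0,"grip":0},
    {"tx":0.3,"ty":0,"tz":0,"ax":0,"ay":0,"az":0,"grip":0},
    {"tx":0,"ty":0,"tz":0,"ax":0,"ay":0,"az":0,"grip":0},
    {"tx":0,"ty":0,"tz":0,"ax":0,"ay":0,"az":0,"grip":0}
  ]
}}

```text
clock: 4.75
tcp_pos: [464.2, 127.7, 114.2]
tool_rot: [0.994, -0.105, -0.003, 0.0]
ft_force: [-7.6, 1.8, 3.0]
grip_width: 0.2
finger_force: 3.3
```

```bash
python3 st.py
```

```text
4.75 [ 10.4   2.2 114.2] yawx -0.21 [-0.006  0.    -1.   ] Floc [-7.8, 0.2, 3.0] 0.16429218708266594 [0.09 0.17 1.89 0.   1.09 1.87]
```

{"method": "servo_tool", "body": {
  "plan": [
    {"tx":0.3,"ty":0,"tz":0,"ax":0,"ay":0,"az":0,"grip":0},
    {"tx":0,"ty":0,"tz":0,"ax":0,"ay":0,"az":0,"grip":0},
    {"tx":0,"ty":0,"tz":0,"ax":0,"ay":0,"az":0,"grip":0}
  ]
}}

```text
clock: 5.05
tcp_pos: [466.6, 127.2, 114.1]
tool_rot: [0.994, -0.105, -0.003, 0.0]
ft_force: [-7.3, 1.4, 3.5]
grip_width: -0.1
finger_force: 3.9
```

```bash
python3 st.py
```

```text
5.05 [ 12.9   2.2 114.1] yawx -0.21 [-0.007  0.    -1.   ] Floc [-7.4, -0.1, 3.5] -0.07449655334865796 [0.09 0.18 1.88 0.   1.09 1.87]
```

{"method": "servo_tool", "body": {
  "plan": [
    {"tx":0.25,"ty":0,"tz":0,"ax":0,"ay":0,"az":0,"grip":0},
    {"tx":0,"ty":0,"tz":0,"ax":0,"ay":0,"az":0,"grip":0},
    {"tx":0,"ty":0,"tz":0,"ax":0,"ay":0,"az":0,"grip":0}
  ]
}}

```text
clock: 5.35
tcp_pos: [466.7, 127.2, 114.0]
tool_rot: [0.994, -0.105, -0.006, 0.0]
ft_force: [-14.9, 2.6, 9.8]
grip_width: -0.0
finger_force: 7.1
```

```bash
python3 st.py
```

```text
5.35 [ 13.1   2.1 114. ] yawx -0.21 [-0.012  0.001 -1.   ] Floc [-15.1, -0.5, 9.8] -0.007075475262028293 [0.09 0.18 1.88 0.   1.09 1.87]
```

Hard stop found at lx≈13 and rest contact at about −15. Two more squeezes like this are safe, because home needs at least 36 mm.

{"method": "servo_tool", "body": {
  "plan": [
    {"tx":-1.8,"ty":0,"tz":0,"ax":0,"ay":0,"az":0,"grip":0},
    {"tx":-1.8,"ty":0,"tz":0,"ax":0,"ay":0,"az":0,"grip":0},
    {"tx":0,"ty":0,"tz":0,"ax":0,"ay":0,"az":0,"grip":0},
    {"tx":0,"ty":0,"tz":0,"ax":0,"ay":0,"az":0,"grip":0},
    {"tx":0,"ty":0,"tz":0,"ax":0,"ay":0,"az":0,"grip":0}
  ]
}}

```text
clock: 5.85
tcp_pos: [438.4, 133.8, 115.2]
tool_rot: [0.994, -0.105, 0.001, -0.0]
ft_force: [-0.4, 0.7, -0.1]
grip_width: -0.4
finger_force: 0.0
```

```bash
python3 st.py
```

```text
5.85 [-16.    2.9 115.2] yawx -0.21 [ 0.003  0.    -1.   ] Floc [-0.6, 0.6, -0.1] -0.41250836811371067 [ 0.11  0.12  1.95 -0.    1.07  1.89]
```

{"method": "servo_tool", "body": {
  "plan": [
    {"tx":0.6,"ty":0,"tz":0,"ax":0,"ay":0,"az":0,"grip":0},
    {"tx":0.6,"ty":0,"tz":0,"ax":0,"ay":0,"az":0,"grip":0},
    {"tx":0.6,"ty":0,"tz":0,"ax":0,"ay":0,"az":0,"grip":0},
    {"tx":0.6,"ty":0,"tz":0,"ax":0,"ay":0,"az":0,"grip":0},
    {"tx":0.5,"ty":0,"tz":0,"ax":0,"ay":0,"az":0,"grip":0},
    {"tx":0.5,"ty":0,"tz":0,"ax":0,"ay":0,"az":0,"grip":0},
    {"tx":0,"ty":0,"tz":0,"ax":0,"ay":0,"az":0,"grip":0},
    {"tx":0,"ty":0,"tz":0,"ax":0,"ay":0,"az":0,"grip":0}
  ]
}}

```text
clock: 6.65
tcp_pos: [466.7, 127.2, 113.6]
tool_rot: [0.994, -0.105, -0.005, -0.0]
ft_force: [-10.6, 3.3, 8.7]
grip_width: 0.1
finger_force: 5.9
```

```bash
python3 st.py
```

```text
6.65 [ 13.    2.2 113.6] yawx -0.211 [-0.01   0.001 -1.   ] Floc [-11.1, 1.1, 8.7] 0.07012398808352854 [0.09 0.18 1.88 0.   1.09 1.87]
```

{"method": "servo_tool", "body": {
  "plan": [
    {"tx":-1.9,"ty":0,"tz":0,"ax":0,"ay":0,"az":0,"grip":0},
    {"tx":-1.9,"ty":0,"tz":0,"ax":0,"ay":0,"az":0,"grip":0},
    {"tx":0,"ty":0,"tz":0,"ax":0,"ay":0,"az":0,"grip":0},
    {"tx":0,"ty":0,"tz":0,"ax":0,"ay":0,"az":0,"grip":0},
    {"tx":0,"ty":0,"tz":0,"ax":0,"ay":0,"az":0,"grip":0}
  ]
}}

```text
clock: 7.15
tcp_pos: [434.7, 134.5, 114.8]
tool_rot: [0.994, -0.105, 0.001, -0.0]
ft_force: [0.4, 0.5, 0.9]
grip_width: 0.2
finger_force: 0.0
```

```bash
python3 st.py
```

```text
7.15 [-19.8   2.8 114.8] yawx -0.211 [ 0.002  0.    -1.   ] Floc [0.3, 0.5, 0.9] 0.17003663286110238 [ 0.11  0.11  1.95 -0.    1.07  1.89]
```

{"method": "servo_tool", "body": {
  "plan": [
    {"tx":0.6,"ty":0,"tz":0,"ax":0,"ay":0,"az":0,"grip":0},
    {"tx":0.6,"ty":0,"tz":0,"ax":0,"ay":0,"az":0,"grip":0},
    {"tx":0.6,"ty":0,"tz":0,"ax":0,"ay":0,"az":0,"grip":0},
    {"tx":0.6,"ty":0,"tz":0,"ax":0,"ay":0,"az":0,"grip":0},
    {"tx":0.6,"ty":0,"tz":0,"ax":0,"ay":0,"az":0,"grip":0},
    {"tx":0.3,"ty":0,"tz":0,"ax":0,"ay":0,"az":0,"grip":0},
    {"tx":0,"ty":0,"tz":0,"ax":0,"ay":0,"az":0,"grip":0},
    {"tx":0,"ty":0,"tz":0,"ax":0,"ay":0,"az":0,"grip":0}
  ]
}}

```text
clock: 7.95
tcp_pos: [463.4, 127.9, 113.7]
tool_rot: [0.994, -0.105, -0.003, 0.0]
ft_force: [-5.8, 1.4, 4.1]
grip_width: 0.1
finger_force: 3.6
```

```bash
python3 st.py
```

```text
7.95 [  9.7   2.2 113.7] yawx -0.211 [-0.006  0.    -1.   ] Floc [-6.0, 0.2, 4.1] 0.14589075795628179 [0.09 0.17 1.89 0.   1.09 1.87]
```

{"method": "servo_tool", "body": {
  "plan": [
    {"tx":0.3,"ty":0,"tz":0,"ax":0,"ay":0,"az":0,"grip":0},
    {"tx":0,"ty":0,"tz":0,"ax":0,"ay":0,"az":0,"grip":0},
    {"tx":0,"ty":0,"tz":0,"ax":0,"ay":0,"az":0,"grip":0}
  ]
}}

```text
clock: 8.25
tcp_pos: [465.8, 127.4, 113.6]
tool_rot: [0.994, -0.105, -0.004, 0.0]
ft_force: [-7.4, 1.9, 5.0]
grip_width: 0.1
finger_force: 4.2
```

```bash
python3 st.py; python3 - <<'E'
from h import *
b=grab('top');a=grab('scene')
im=np.hstack([cv2.resize(b['color'][140:310,230:340,::-1],None,fx=3.4,fy=3.4,interpolation=cv2.INTER_CUBIC),cv2.resize(a['color'][215:335,225:315,::-1],None,fx=4.4,fy=578/120,interpolation=cv2.INTER_CUBIC)])
cv2.imwrite('pics/f.png',im)
E
```

```text
8.25 [ 12.2   2.2 113.6] yawx -0.211 [-0.007  0.001 -1.   ] Floc [-7.7, 0.3, 5.0] 0.1355477497994511 [0.09 0.18 1.88 0.   1.09 1.87]
```

View pics/f.png

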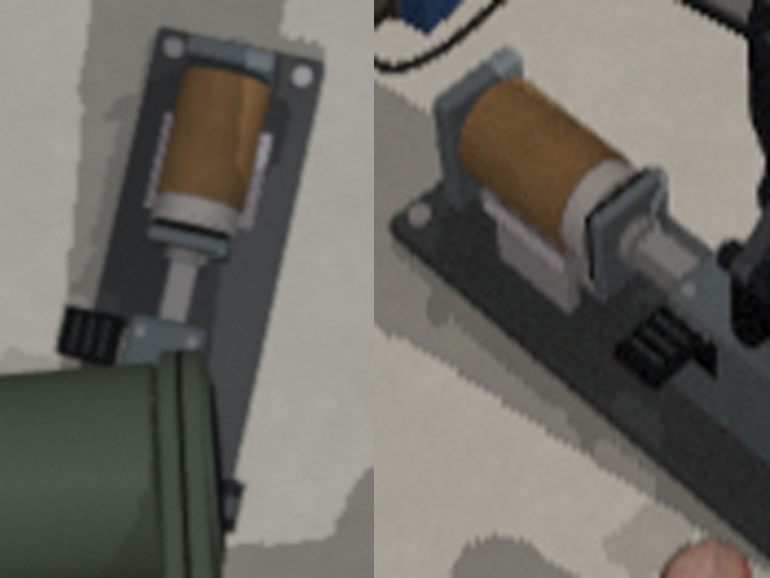

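The pictures show the jaw touching the cap (left panel, (190,225)), with the tube at the anvil and the cap still sticking out. The next squeeze needs force checks.

{"method": "servo_tool", "body": {
  "plan": [
    {"tx":-1.8,"ty":0,"tz":0,"ax":0,"ay":0,"az":0,"grip":0},
    {"tx":-1.7,"ty":0,"tz":0,"ax":0,"ay":0,"az":0,"grip":0},
    {"tx":0,"ty":0,"tz":0,"ax":0,"ay":0,"az":0,"grip":0},
    {"tx":0,"ty":0,"tz":0,"ax":0,"ay":0,"az":0,"grip":0},
    {"tx":0,"ty":0,"tz":0,"ax":0,"ay":0,"az":0,"grip":0}
  ]
}}

```text
clock: 8.85
tcp_pos: [435.6, 134.2, 114.8]
tool_rot: [0.994, -0.105, 0.001, -0.0]
ft_force: [-0.4, -0.3, -0.7]
grip_width: -0.0
finger_force: 0.0
```

```bash
python3 st.py
```

```text
8.85 [-18.8   2.8 114.8] yawx -0.211 [ 0.002  0.    -1.   ] Floc [-0.3, -0.4, -0.7] -0.024786558088545387 [ 0.11  0.12  1.95 -0.    1.07  1.89]
```

{"method": "servo_tool", "body": {
  "plan": [
    {"tx":0.6,"ty":0,"tz":0,"ax":0,"ay":0,"az":0,"grip":0},
    {"tx":0.6,"ty":0,"tz":0,"ax":0,"ay":0,"az":0,"grip":0},
    {"tx":0.6,"ty":0,"tz":0,"ax":0,"ay":0,"az":0,"grip":0},
    {"tx":0,"ty":0,"tz":0,"ax":0,"ay":0,"az":0,"grip":0},
    {"tx":0,"ty":0,"tz":0,"ax":0,"ay":0,"az":0,"grip":0}
  ]
}}

```text
clock: 9.35
tcp_pos: [450.2, 130.8, 113.8]
tool_rot: [0.994, -0.105, -0.003, -0.0]
ft_force: [-5.6, 1.6, 4.3]
grip_width: 0.5
finger_force: 3.1
```

```bash
python3 st.py
```

```text
9.35 [ -3.9   2.4 113.8] yawx -0.211 [-0.005  0.001 -1.   ] Floc [-5.8, 0.4, 4.3] 0.48544170908591944 [0.1  0.15 1.92 0.   1.08 1.88]
```

{"method": "servo_tool", "body": {
  "plan": [
    {"tx":0.3,"ty":0,"tz":0,"ax":0,"ay":0,"az":0,"grip":0},
    {"tx":0.3,"ty":0,"tz":0,"ax":0,"ay":0,"az":0,"grip":0},
    {"tx":0,"ty":0,"tz":0,"ax":0,"ay":0,"az":0,"grip":0},
    {"tx":0,"ty":0,"tz":0,"ax":0,"ay":0,"az":0,"grip":0}
  ]
}}

```text
clock: 9.75
tcp_pos: [454.9, 129.8, 113.7]
tool_rot: [0.994, -0.105, -0.004, 0.0]
ft_force: [-8.8, 2.4, 6.0]
grip_width: 0.1
finger_force: 4.7
```

```bash
python3 st.py
```

```text
9.75 [  0.9   2.3 113.7] yawx -0.21 [-0.008  0.001 -1.   ] Floc [-9.1, 0.6, 6.0] 0.09320512702149643 [0.09 0.16 1.91 0.   1.09 1.87]
```

{"method": "servo_tool", "body": {
  "plan": [
    {"tx":0.3,"ty":0,"tz":0,"ax":0,"ay":0,"az":0,"grip":0},
    {"tx":0.2,"ty":0,"tz":0,"ax":0,"ay":0,"az":0,"grip":0},
    {"tx":0,"ty":0,"tz":0,"ax":0,"ay":0,"az":0,"grip":0},
    {"tx":0,"ty":0,"tz":0,"ax":0,"ay":0,"az":0,"grip":0}
  ]
}}

```text
clock: 10.15
tcp_pos: [458.9, 128.9, 113.5]
tool_rot: [0.994, -0.105, -0.005, 0.0]
ft_force: [-11.3, 1.9, 7.7]
grip_width: 0.3
finger_force: 5.7
```

```bash
python3 st.py
```

```text
10.15 [  5.1   2.2 113.5] yawx -0.21 [-0.01   0.001 -1.   ] Floc [-11.4, -0.4, 7.7] 0.34221321032545643 [0.09 0.17 1.9  0.   1.09 1.87]
```

{"method": "servo_tool", "body": {
  "plan": [
    {"tx":0.2,"ty":0,"tz":0,"ax":0,"ay":0,"az":0,"grip":0},
    {"tx":0.2,"ty":0,"tz":0,"ax":0,"ay":0,"az":0,"grip":0},
    {"tx":0,"ty":0,"tz":0,"ax":0,"ay":0,"az":0,"grip":0},
    {"tx":0,"ty":0,"tz":0,"ax":0,"ay":0,"az":0,"grip":0}
  ]
}}

```text
clock: 10.55
tcp_pos: [462.5, 128.1, 113.5]
tool_rot: [0.994, -0.105, -0.005, 0.0]
ft_force: [-13.1, 2.3, 8.1]
grip_width: -0.0
finger_force: 6.0
```

```bash
python3 st.py
```

```text
10.55 [  8.8   2.2 113.5] yawx -0.21 [-0.01   0.001 -1.   ] Floc [-13.3, -0.3, 8.1] -0.03522983304395704 [0.09 0.17 1.89 0.   1.09 1.87]
```

{"method": "servo_tool", "body": {
  "plan": [
    {"tx":0.2,"ty":0,"tz":0,"ax":0,"ay":0,"az":0,"grip":0},
    {"tx":0,"ty":0,"tz":0,"ax":0,"ay":0,"az":0,"grip":0},
    {"tx":0,"ty":0,"tz":0,"ax":0,"ay":0,"az":0,"grip":0}
  ]
}}

```text
clock: 10.85
tcp_pos: [464.7, 127.6, 113.4]
tool_rot: [0.994, -0.105, -0.005, 0.0]
ft_force: [-9.6, 2.4, 8.3]
grip_width: -0.4
finger_force: 5.5
```

```bash
python3 st.py
```

```text
10.85 [ 11.    2.2 113.4] yawx -0.21 [-0.01   0.001 -1.   ] Floc [-9.9, 0.5, 8.3] -0.39191758989292524 [0.09 0.18 1.88 0.   1.09 1.87]
```

{"method": "servo_tool", "body": {
  "plan": [
    {"tx":0.2,"ty":0,"tz":0,"ax":0,"ay":0,"az":0,"grip":0},
    {"tx":0,"ty":0,"tz":0,"ax":0,"ay":0,"az":0,"grip":0},
    {"tx":0,"ty":0,"tz":0,"ax":0,"ay":0,"az":0,"grip":0}
  ]
}}

```text
clock: 11.15
tcp_pos: [466.3, 127.2, 113.4]
tool_rot: [0.994, -0.105, -0.005, 0.0]
ft_force: [-11.0, 2.7, 7.6]
grip_width: -0.2
finger_force: 6.0
```

```bash
python3 st.py
```

```text
11.15 [ 12.7   2.1 113.4] yawx -0.21 [-0.01   0.001 -1.   ] Floc [-11.3, 0.5, 7.6] -0.21559669167245465 [0.09 0.18 1.88 0.   1.09 1.87]
```

Cap not home at 50 mm jaw travel. Releasing now, then a careful fifth squeeze.

{"method": "servo_tool", "body": {
  "plan": [
    {"tx":-1.9,"ty":0,"tz":0,"ax":0,"ay":0,"az":0,"grip":0},
    {"tx":-1.8,"ty":0,"tz":0,"ax":0,"ay":0,"az":0,"grip":0},
    {"tx":0,"ty":0,"tz":0,"ax":0,"ay":0,"az":0,"grip":0},
    {"tx":0,"ty":0,"tz":0,"ax":0,"ay":0,"az":0,"grip":0},
    {"tx":0,"ty":0,"tz":0,"ax":0,"ay":0,"az":0,"grip":0}
  ]
}}

```text
clock: 11.65
tcp_pos: [435.7, 134.3, 114.9]
tool_rot: [0.994, -0.105, 0.001, -0.0]
ft_force: [-0.1, 0.1, -0.7]
grip_width: -0.4
finger_force: 0.0
```

{"method": "servo_tool", "body": {
  "plan": [
    {"tx":0.4,"ty":0,"tz":0,"ax":0,"ay":0,"az":0,"grip":0},
    {"tx":0.4,"ty":0,"tz":0,"ax":0,"ay":0,"az":0,"grip":0},
    {"tx":0.2,"ty":0,"tz":0,"ax":0,"ay":0,"az":0,"grip":0},
    {"tx":0,"ty":0,"tz":0,"ax":0,"ay":0,"az":0,"grip":0},
    {"tx":0,"ty":0,"tz":0,"ax":0,"ay":0,"az":0,"grip":0}
  ]
}}

```text
clock: 12.15
tcp_pos: [441.5, 132.7, 113.8]
tool_rot: [0.994, -0.105, -0.003, -0.0]
ft_force: [-8.5, 1.6, 5.2]
grip_width: 0.4
finger_force: 4.0
```

```bash
python3 st.py
```

```text
12.15 [-12.7   2.5 113.8] yawx -0.211 [-0.007  0.001 -1.   ] Floc [-8.7, -0.2, 5.2] 0.3513908367595204 [0.1  0.13 1.93 0.   1.08 1.88]
```

{"method": "servo_tool", "body": {
  "plan": [
    {"tx":0.2,"ty":0,"tz":0,"ax":0,"ay":0,"az":0,"grip":0},
    {"tx":0.1,"ty":0,"tz":0,"ax":0,"ay":0,"az":0,"grip":0},
    {"tx":0,"ty":0,"tz":0,"ax":0,"ay":0,"az":0,"grip":0},
    {"tx":0,"ty":0,"tz":0,"ax":0,"ay":0,"az":0,"grip":0}
  ]
}}

```text
clock: 12.55
tcp_pos: [443.3, 132.2, 113.6]
tool_rot: [0.994, -0.105, -0.005, -0.0]
ft_force: [-10.8, 3.5, 7.5]
grip_width: -0.0
finger_force: 5.4
```

```bash
python3 st.py
```

```text
12.55 [-10.9   2.4 113.6] yawx -0.21 [-0.009  0.001 -1.   ] Floc [-11.2, 1.2, 7.5] -0.016655750594756318 [0.1  0.14 1.93 0.   1.08 1.88]
```

{"method": "servo_tool", "body": {
  "plan": [
    {"tx":0.15,"ty":0,"tz":0,"ax":0,"ay":0,"az":0,"grip":0},
    {"tx":0,"ty":0,"tz":0,"ax":0,"ay":0,"az":0,"grip":0},
    {"tx":0,"ty":0,"tz":0,"ax":0,"ay":0,"az":0,"grip":0}
  ]
}}

```text
clock: 12.85
tcp_pos: [444.6, 131.9, 113.5]
tool_rot: [0.994, -0.105, -0.005, 0.0]
ft_force: [-10.9, 1.8, 8.3]
grip_width: -0.1
finger_force: 5.5
```

```bash
python3 st.py
```

```text
12.85 [ -9.6   2.4 113.5] yawx -0.21 [-0.009  0.001 -1.   ] Floc [-11.1, -0.4, 8.3] -0.1228676297779625 [0.1  0.14 1.93 0.   1.08 1.88]
```

{"method": "servo_tool", "body": {
  "plan": [
    {"tx":0.15,"ty":0,"tz":0,"ax":0,"ay":0,"az":0,"grip":0},
    {"tx":0,"ty":0,"tz":0,"ax":0,"ay":0,"az":0,"grip":0},
    {"tx":0,"ty":0,"tz":0,"ax":0,"ay":0,"az":0,"grip":0}
  ]
}}

```text
clock: 13.15
tcp_pos: [445.9, 131.7, 113.5]
tool_rot: [0.994, -0.105, -0.005, -0.0]
ft_force: [-11.0, 2.3, 8.4]
grip_width: 0.1
finger_force: 5.7
```

```bash
python3 st.py
```

```text
13.15 [ -8.2   2.3 113.5] yawx -0.21 [-0.01   0.001 -1.   ] Floc [-11.2, 0.1, 8.4] 0.07961066026253714 [0.1  0.14 1.92 0.   1.08 1.88]
```

{"method": "servo_tool", "body": {
  "plan": [
    {"tx":0.1,"ty":0,"tz":0,"ax":0,"ay":0,"az":0,"grip":0},
    {"tx":0,"ty":0,"tz":0,"ax":0,"ay":0,"az":0,"grip":0},
    {"tx":0,"ty":0,"tz":0,"ax":0,"ay":0,"az":0,"grip":0}
  ]
}}

```text
clock: 13.45
tcp_pos: [446.8, 131.4, 113.5]
tool_rot: [0.994, -0.105, -0.005, 0.0]
ft_force: [-12.2, 2.7, 7.3]
grip_width: -0.0
finger_force: 5.7
```

```bash
python3 st.py
```

```text
13.45 [ -7.3   2.3 113.5] yawx -0.21 [-0.01   0.001 -1.   ] Floc [-12.4, 0.2, 7.3] -0.0007057414218633414 [0.1  0.15 1.92 0.   1.08 1.88]
```

{"method": "servo_tool", "body": {
  "plan": [
    {"tx":0.15,"ty":0,"tz":0,"ax":0,"ay":0,"az":0,"grip":0},
    {"tx":0,"ty":0,"tz":0,"ax":0,"ay":0,"az":0,"grip":0},
    {"tx":0,"ty":0,"tz":0,"ax":0,"ay":0,"az":0,"grip":0}
  ]
}}

```text
clock: 13.75
tcp_pos: [448.6, 131.1, 113.4]
tool_rot: [0.994, -0.105, -0.005, 0.0]
ft_force: [-10.1, 2.9, 6.7]
grip_width: 0.1
finger_force: 5.1
```

```bash
python3 st.py
```

```text
13.75 [ -5.5   2.3 113.4] yawx -0.21 [-0.009  0.001 -1.   ] Floc [-10.5, 0.8, 6.7] 0.0933567670335953 [0.1  0.15 1.92 0.   1.08 1.88]
```

{"method": "servo_tool", "body": {
  "plan": [
    {"tx":0.15,"ty":0,"tz":0,"ax":0,"ay":0,"az":0,"grip":0},
    {"tx":0,"ty":0,"tz":0,"ax":0,"ay":0,"az":0,"grip":0},
    {"tx":0,"ty":0,"tz":0,"ax":0,"ay":0,"az":0,"grip":0}
  ]
}}

```text
clock: 14.05
tcp_pos: [449.9, 130.8, 113.4]
tool_rot: [0.994, -0.105, -0.005, 0.0]
ft_force: [-10.1, 3.1, 6.2]
grip_width: 0.1
finger_force: 5.4
```

```bash
python3 st.py
```

```text
14.05 [ -4.1   2.3 113.4] yawx -0.21 [-0.01   0.001 -1.   ] Floc [-10.6, 1.0, 6.2] 0.09568881153978709 [0.1  0.15 1.92 0.   1.09 1.88]
```

{"method": "servo_tool", "body": {
  "plan": [
    {"tx":0.1,"ty":0,"tz":0,"ax":0,"ay":0,"az":0,"grip":0},
    {"tx":0,"ty":0,"tz":0,"ax":0,"ay":0,"az":0,"grip":0},
    {"tx":0,"ty":0,"tz":0,"ax":0,"ay":0,"az":0,"grip":0}
  ]
}}

```text
clock: 14.35
tcp_pos: [450.6, 130.6, 113.4]
tool_rot: [0.994, -0.105, -0.005, 0.0]
ft_force: [-11.7, 2.6, 7.7]
grip_width: -0.0
finger_force: 5.7
```

```bash
python3 st.py
```

```text
14.35 [ -3.4   2.3 113.4] yawx -0.21 [-0.01   0.001 -1.   ] Floc [-12.0, 0.2, 7.7] -0.04950949559586984 [0.1  0.15 1.91 0.   1.09 1.88]
```

{"method": "servo_tool", "body": {
  "plan": [
    {"tx":0.15,"ty":0,"tz":0,"ax":0,"ay":0,"az":0,"grip":0},
    {"tx":0,"ty":0,"tz":0,"ax":0,"ay":0,"az":0,"grip":0},
    {"tx":0,"ty":0,"tz":0,"ax":0,"ay":0,"az":0,"grip":0}
  ]
}}

```text
clock: 14.65
tcp_pos: [452.2, 130.3, 113.3]
tool_rot: [0.994, -0.105, -0.005, 0.0]
ft_force: [-10.3, 2.8, 6.2]
grip_width: 0.3
finger_force: 5.4
```

```bash
python3 st.py
```

```text
14.65 [ -1.8   2.3 113.3] yawx -0.21 [-0.01   0.001 -1.   ] Floc [-10.6, 0.7, 6.2] 0.30468011003422313 [0.1  0.16 1.91 0.   1.09 1.88]
```

{"method": "servo_tool", "body": {
  "plan": [
    {"tx":0.15,"ty":0,"tz":0,"ax":0,"ay":0,"az":0,"grip":0},
    {"tx":0,"ty":0,"tz":0,"ax":0,"ay":0,"az":0,"grip":0},
    {"tx":0,"ty":0,"tz":0,"ax":0,"ay":0,"az":0,"grip":0}
  ]
}}

```text
clock: 14.95
tcp_pos: [453.5, 130.0, 113.3]
tool_rot: [0.994, -0.105, -0.005, 0.0]
ft_force: [-10.8, 2.4, 6.6]
grip_width: 0.0
finger_force: 5.7
```

```bash
python3 st.py
```

```text
14.95 [ -0.5   2.3 113.3] yawx -0.21 [-0.01   0.001 -1.   ] Floc [-11.1, 0.2, 6.6] 0.017481817358763977 [0.09 0.16 1.91 0.   1.09 1.87]
```

{"method": "servo_tool", "body": {
  "plan": [
    {"tx":0.15,"ty":0,"tz":0,"ax":0,"ay":0,"az":0,"grip":0},
    {"tx":0,"ty":0,"tz":0,"ax":0,"ay":0,"az":0,"grip":0},
    {"tx":0,"ty":0,"tz":0,"ax":0,"ay":0,"az":0,"grip":0}
  ]
}}

```text
clock: 15.25
tcp_pos: [454.5, 129.8, 113.3]
tool_rot: [0.994, -0.105, -0.006, 0.0]
ft_force: [-12.9, 2.6, 8.1]
grip_width: -0.1
finger_force: 6.4
```

```bash
python3 st.py
```

```text
15.25 [  0.5   2.2 113.3] yawx -0.21 [-0.012  0.001 -1.   ] Floc [-13.2, -0.0, 8.1] -0.12806813482042198 [0.09 0.16 1.9  0.   1.09 1.87]
```

{"method": "servo_tool", "body": {
  "plan": [
    {"tx":0.15,"ty":0,"tz":0,"ax":0,"ay":0,"az":0,"grip":0},
    {"tx":0,"ty":0,"tz":0,"ax":0,"ay":0,"az":0,"grip":0},
    {"tx":0,"ty":0,"tz":0,"ax":0,"ay":0,"az":0,"grip":0}
  ]
}}

```text
clock: 15.55
tcp_pos: [455.5, 129.5, 113.2]
tool_rot: [0.994, -0.105, -0.006, 0.0]
ft_force: [-14.0, 3.1, 9.0]
grip_width: -0.3
finger_force: 7.1
```

```bash
python3 st.py
```

```text
15.55 [  1.6   2.2 113.2] yawx -0.21 [-0.013  0.001 -1.   ] Floc [-14.3, 0.2, 9.0] -0.2590554233626912 [0.09 0.16 1.9  0.   1.09 1.87]
```

{"method": "servo_tool", "body": {
  "plan": [
    {"tx":0.1,"ty":0,"tz":0,"ax":0,"ay":0,"az":0,"grip":0},
    {"tx":0,"ty":0,"tz":0,"ax":0,"ay":0,"az":0,"grip":0},
    {"tx":0,"ty":0,"tz":0,"ax":0,"ay":0,"az":0,"grip":0}
  ]
}}

```text
clock: 15.85
tcp_pos: [456.2, 129.4, 113.2]
tool_rot: [0.994, -0.105, -0.007, 0.0]
ft_force: [-14.0, 3.7, 10.0]
grip_width: 0.2
finger_force: 7.4
```

```bash
python3 st.py
```

```text
15.85 [  2.4   2.2 113.2] yawx -0.21 [-0.013  0.001 -1.   ] Floc [-14.4, 0.8, 10.0] 0.22110362947678794 [0.09 0.16 1.9  0.   1.09 1.87]
```

The force is rising, so the cap is home at about 55.5 mm. A little further gets to about 20 N.

{"method": "servo_tool", "body": {
  "plan": [
    {"tx":0.1,"ty":0,"tz":0,"ax":0,"ay":0,"az":0,"grip":0},
    {"tx":0,"ty":0,"tz":0,"ax":0,"ay":0,"az":0,"grip":0},
    {"tx":0,"ty":0,"tz":0,"ax":0,"ay":0,"az":0,"grip":0}
  ]
}}

```text
clock: 16.15
tcp_pos: [457.0, 129.2, 113.2]
tool_rot: [0.994, -0.105, -0.007, 0.0]
ft_force: [-16.3, 3.2, 10.4]
grip_width: -0.2
finger_force: 7.5
```

```bash
python3 st.py
```

```text
16.15 [  3.1   2.2 113.2] yawx -0.21 [-0.014  0.001 -1.   ] Floc [-16.6, -0.2, 10.4] -0.19645565249187563 [0.09 0.17 1.9  0.   1.09 1.87]
```

{"method": "servo_tool", "body": {
  "plan": [
    {"tx":0,"ty":0,"tz":0,"ax":0,"ay":0,"az":0,"grip":0}
  ]
}}

```text
clock: 16.25
tcp_pos: [457.4, 129.1, 113.2]
tool_rot: [0.994, -0.105, -0.006, 0.0]
ft_force: [-3.9, 1.0, 1.2]
grip_width: 0.1
finger_force: 1.7
```

{"method": "servo_tool", "body": {
  "plan": [
    {"tx":0,"ty":0,"tz":0,"ax":0,"ay":0,"az":0,"grip":0}
  ]
}}

```text
clock: 16.35
tcp_pos: [459.7, 128.7, 113.2]
tool_rot: [0.994, -0.105, -0.003, 0.0]
ft_force: [-4.8, 1.4, -0.2]
grip_width: -0.3
finger_force: 2.7
```

{"method": "servo_tool", "body": {
  "plan": [
    {"tx":0,"ty":0,"tz":0,"ax":0,"ay":0,"az":0,"grip":0}
  ]
}}

```text
clock: 16.45
tcp_pos: [460.0, 128.6, 113.1]
tool_rot: [0.994, -0.105, -0.003, 0.0]
ft_force: [-4.6, 1.9, 0.1]
grip_width: 0.2
finger_force: 2.7
```

The force dropped suddenly, so I'm looking.

```bash
python3 st.py; python3 - <<'E'
from h import *
b=grab('top');a=grab('scene')
im=np.hstack([cv2.resize(b['color'][140:310,230:340,::-1],None,fx=3.4,fy=3.4,interpolation=cv2.INTER_CUBIC),cv2.resize(a['color'][215:335,225:315,::-1],None,fx=4.4,fy=578/120,interpolation=cv2.INTER_CUBIC)])
cv2.imwrite('pics/g.png',im)
E
```

```text
16.45 [  6.2   2.2 113.1] yawx -0.21 [-0.006  0.    -1.   ] Floc [-4.9, 0.9, 0.1] 0.2046686566573097 [0.09 0.17 1.9  0.   1.08 1.87]
```

View pics/g.png

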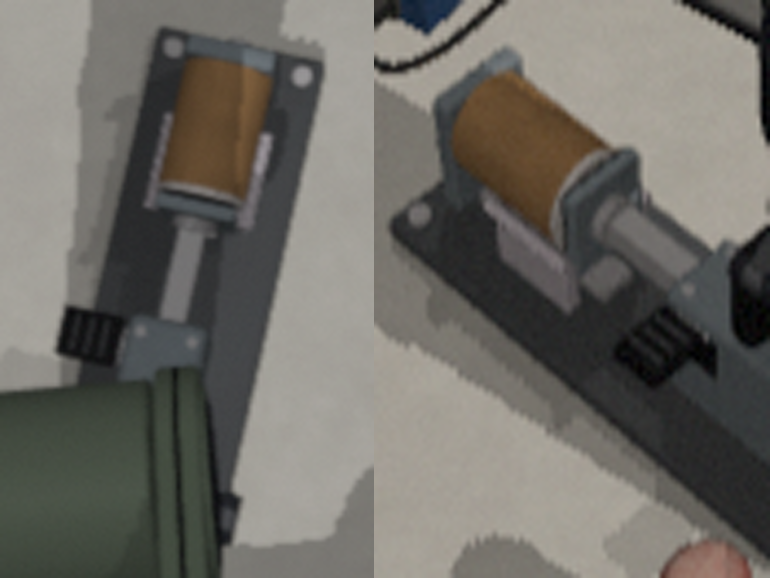

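The tube sits at the anvil with only a thin white flange showing at (200,188), and the jaw is in contact. The drop came at a ratchet step of about 56 mm. I'll let the trigger come right back and press again, feeling the force.

{"method": "servo_tool", "body": {
  "plan": [
    {"tx":-1.5,"ty":0,"tz":0,"ax":0,"ay":0,"az":0,"grip":0},
    {"tx":-1.4,"ty":0,"tz":0,"ax":0,"ay":0,"az":0,"grip":0},
    {"tx":0,"ty":0,"tz":0,"ax":0,"ay":0,"az":0,"grip":0},
    {"tx":0,"ty":0,"tz":0,"ax":0,"ay":0,"az":0,"grip":0},
    {"tx":0,"ty":0,"tz":0,"ax":0,"ay":0,"az":0,"grip":0}
  ]
}}

```text
clock: 17.05
tcp_pos: [435.2, 134.3, 114.9]
tool_rot: [0.994, -0.105, 0.001, -0.0]
ft_force: [0.4, 0.4, -0.8]
grip_width: -0.0
finger_force: 0.0
```

{"method": "servo_tool", "body": {
  "plan": [
    {"tx":0.3,"ty":0,"tz":0,"ax":0,"ay":0,"az":0,"grip":0},
    {"tx":0.2,"ty":0,"tz":0,"ax":0,"ay":0,"az":0,"grip":0},
    {"tx":0,"ty":0,"tz":0,"ax":0,"ay":0,"az":0,"grip":0},
    {"tx":0,"ty":0,"tz":0,"ax":0,"ay":0,"az":0,"grip":0}
  ]
}}

```text
clock: 17.45
tcp_pos: [439.1, 133.3, 114.3]
tool_rot: [0.994, -0.105, 0.0, 0.0]
ft_force: [0.4, -0.2, -0.1]
grip_width: -0.1
finger_force: 0.0
```

```bash
python3 st.py
```

```text
17.45 [-15.3   2.6 114.3] yawx -0.21 [ 0. -0. -1.] Floc [0.4, -0.1, -0.1] -0.06445560092821007 [ 0.11  0.12  1.94 -0.    1.07  1.89]
```

{"method": "servo_tool", "body": {
  "plan": [
    {"tx":0.2,"ty":0,"tz":0,"ax":0,"ay":0,"az":0,"grip":0},
    {"tx":0,"ty":0,"tz":0,"ax":0,"ay":0,"az":0,"grip":0},
    {"tx":0,"ty":0,"tz":0,"ax":0,"ay":0,"az":0,"grip":0}
  ]
}}

```text
clock: 17.75
tcp_pos: [440.0, 133.1, 114.0]
tool_rot: [0.994, -0.105, -0.001, 0.0]
ft_force: [-4.0, 0.9, 2.0]
grip_width: -0.2
finger_force: 1.9
```

```bash
python3 st.py
```

```text
17.75 [-14.3   2.5 114. ] yawx -0.21 [-0.002  0.    -1.   ] Floc [-4.1, 0.1, 2.0] -0.18433262701084943 [0.1  0.13 1.94 0.   1.08 1.89]
```

{"method": "servo_tool", "body": {
  "plan": [
    {"tx":0.15,"ty":0,"tz":0,"ax":0,"ay":0,"az":0,"grip":0},
    {"tx":0,"ty":0,"tz":0,"ax":0,"ay":0,"az":0,"grip":0},
    {"tx":0,"ty":0,"tz":0,"ax":0,"ay":0,"az":0,"grip":0}
  ]
}}

```text
clock: 18.05
tcp_pos: [441.7, 132.7, 114.0]
tool_rot: [0.994, -0.105, -0.001, 0.0]
ft_force: [-4.2, 0.5, 1.3]
grip_width: -0.1
finger_force: 2.2
```

```bash
python3 st.py
```

```text
18.05 [-12.6   2.5 114. ] yawx -0.21 [-0.001 -0.    -1.   ] Floc [-4.3, -0.3, 1.3] -0.07195744203544398 [0.1  0.13 1.94 0.   1.08 1.88]
```

{"method": "servo_tool", "body": {
  "plan": [
    {"tx":0.15,"ty":0,"tz":0,"ax":0,"ay":0,"az":0,"grip":0},
    {"tx":0,"ty":0,"tz":0,"ax":0,"ay":0,"az":0,"grip":0},
    {"tx":0,"ty":0,"tz":0,"ax":0,"ay":0,"az":0,"grip":0}
  ]
}}

```text
clock: 18.35
tcp_pos: [443.4, 132.3, 114.0]
tool_rot: [0.994, -0.105, -0.0, 0.0]
ft_force: [-3.9, 0.7, 0.4]
grip_width: 0.4
finger_force: 2.0
```

```bash
python3 st.py
```

```text
18.35 [-10.8   2.5 114. ] yawx -0.21 [-0.001 -0.    -1.   ] Floc [-4.0, -0.1, 0.4] 0.42968079590955693 [ 0.1   0.13  1.93 -0.    1.07  1.88]
```

{"method": "servo_tool", "body": {
  "plan": [
    {"tx":0.15,"ty":0,"tz":0,"ax":0,"ay":0,"az":0,"grip":0},
    {"tx":0,"ty":0,"tz":0,"ax":0,"ay":0,"az":0,"grip":0},
    {"tx":0,"ty":0,"tz":0,"ax":0,"ay":0,"az":0,"grip":0}
  ]
}}

```text
clock: 18.65
tcp_pos: [444.9, 132.0, 114.0]
tool_rot: [0.994, -0.105, -0.0, 0.0]
ft_force: [-4.1, 0.1, -1.8]
grip_width: -0.0
finger_force: 2.1
```

```bash
python3 st.py
```

```text
18.65 [ -9.3   2.5 114. ] yawx -0.21 [-0.001 -0.    -1.   ] Floc [-4.1, -0.7, -1.8] -0.026918545064940205 [ 0.1   0.14  1.93 -0.    1.08  1.88]
```

{"method": "servo_tool", "body": {
  "plan": [
    {"tx":0.2,"ty":0,"tz":0,"ax":0,"ay":0,"az":0,"grip":0},
    {"tx":0,"ty":0,"tz":0,"ax":0,"ay":0,"az":0,"grip":0},
    {"tx":0,"ty":0,"tz":0,"ax":0,"ay":0,"az":0,"grip":0}
  ]
}}

```text
clock: 18.95
tcp_pos: [446.4, 131.7, 114.1]
tool_rot: [0.994, -0.105, -0.001, 0.0]
ft_force: [-6.4, -0.3, 0.2]
grip_width: 0.0
finger_force: 3.0
```

```bash
python3 st.py
```

```text
18.95 [ -7.8   2.5 114.1] yawx -0.21 [-0.002  0.    -1.   ] Floc [-6.2, -1.6, 0.2] 0.04995301600322454 [0.1  0.14 1.93 0.   1.08 1.88]
```

{"method": "servo_tool", "body": {
  "plan": [
    {"tx":0.2,"ty":0,"tz":0,"ax":0,"ay":0,"az":0,"grip":0},
    {"tx":0,"ty":0,"tz":0,"ax":0,"ay":0,"az":0,"grip":0},
    {"tx":0,"ty":0,"tz":0,"ax":0,"ay":0,"az":0,"grip":0}
  ]
}}

```text
clock: 19.25
tcp_pos: [447.4, 131.4, 114.0]
tool_rot: [0.994, -0.105, -0.002, 0.0]
ft_force: [-8.6, 1.8, 3.4]
grip_width: 0.0
finger_force: 4.5
```

```bash
python3 st.py; python3 - <<'E'
from h import *
# jaw plate / tube geometry by depth in scene view at several epochs: now
for n in('top','scene'):
    f=grab(n);P=cloud(f,f['extrinsics']);d=P-O
    lx=d@ex;ly=d@ey;z=P[...,2]
    m=(abs(ly)<15)&(z>50)&(z<100)&(lx>95)&(lx<260)&(f['z_map']>0)
    h=[(x,int((m&(lx>=x)&(lx<x+4)).sum()),np.round(np.max(z[m&(lx>=x)&(lx<x+4)],initial=0),0)) for x in range(100,256,4)]
    print(n,[(x,c,float(t)) for x,c,t in h])
    rgb=f['color'].astype(int); w=m&(rgb.min(-1)>135)&(rgb.max(-1)-rgb.min(-1)<35)
    print('white lx',np.percentile(lx[w],[0,10,50,90,100]).round(1) if w.any() else None,w.sum())
E
```

```text
19.25 [ -6.8   2.4 114. ] yawx -0.21 [-0.004  0.    -1.   ] Floc [-8.8, 0.1, 3.4] 0.027381813336629753 [0.1  0.14 1.92 0.   1.08 1.88]
top [(100, 21, 75.0), (104, 18, 66.0), (108, 16, 66.0), (112, 18, 70.0), (116, 18, 66.0), (120, 17, 68.0), (124, 18, 68.0), (128, 16, 67.0), (132, 18, 67.0), (136, 16, 67.0), (140, 18, 68.0), (144, 15, 66.0), (148, 21, 69.0), (152, 27, 72.0), (156, 48, 83.0), (160, 36, 85.0), (164, 30, 85.0), (168, 41, 85.0), (172, 32, 88.0), (176, 36, 88.0), (180, 34, 87.0), (184, 34, 86.0), (188, 36, 87.0), (192, 36, 86.0), (196, 33, 86.0), (200, 36, 88.0), (204, 37, 87.0), (208, 31, 86.0), (212, 35, 87.0), (216, 35, 85.0), (220, 36, 87.0), (224, 33, 87.0), (228, 34, 86.0), (232, 36, 86.0), (236, 33, 88.0), (240, 37, 86.0), (244, 33, 87.0), (248, 36, 85.0), (252, 30, 84.0)]
white lx None 0
scene [(100, 1, 71.0), (104, 8, 69.0), (108, 14, 69.0), (112, 10, 69.0), (116, 20, 67.0), (120, 18, 68.0), (124, 10, 67.0), (128, 23, 68.0), (132, 13, 67.0), (136, 13, 68.0), (140, 18, 67.0), (144, 14, 69.0), (148, 21, 75.0), (152, 30, 83.0), (156, 71, 85.0), (160, 35, 85.0), (164, 11, 88.0), (168, 27, 86.0), (172, 24, 86.0), (176, 17, 86.0), (180, 19, 85.0), (184, 21, 86.0), (188, 22, 86.0), (192, 21, 86.0), (196, 19, 85.0), (200, 18, 86.0), (204, 22, 87.0), (208, 19, 85.0), (212, 23, 86.0), (216, 23, 86.0), (220, 21, 86.0), (224, 17, 85.0), (228, 22, 86.0), (232, 20, 86.0), (236, 18, 86.0), (240, 18, 86.0), (244, 20, 86.0), (248, 16, 84.0), (252, 13, 82.0)]
white lx None 0
```

The drive re-engages after about 7 mm of lost motion. Pressing on gently.

{"method": "servo_tool", "body": {
  "plan": [
    {"tx":0.2,"ty":0,"tz":0,"ax":0,"ay":0,"az":0,"grip":0},
    {"tx":0,"ty":0,"tz":0,"ax":0,"ay":0,"az":0,"grip":0},
    {"tx":0,"ty":0,"tz":0,"ax":0,"ay":0,"az":0,"grip":0}
  ]
}}

```text
clock: 19.65
tcp_pos: [448.4, 131.2, 114.0]
tool_rot: [0.994, -0.105, -0.003, 0.0]
ft_force: [-11.0, 2.3, 6.0]
grip_width: 0.1
finger_force: 6.0
```

```bash
python3 st.py
```

```text
19.65 [ -5.7   2.4 114. ] yawx -0.21 [-0.006  0.001 -1.   ] Floc [-11.2, 0.0, 6.0] 0.11135714969957249 [0.1  0.15 1.92 0.   1.08 1.88]
```

{"method": "servo_tool", "body": {
  "plan": [
    {"tx":0.15,"ty":0,"tz":0,"ax":0,"ay":0,"az":0,"grip":0},
    {"tx":0,"ty":0,"tz":0,"ax":0,"ay":0,"az":0,"grip":0},
    {"tx":0,"ty":0,"tz":0,"ax":0,"ay":0,"az":0,"grip":0}
  ]
}}

```text
clock: 19.95
tcp_pos: [449.1, 131.1, 114.0]
tool_rot: [0.994, -0.105, -0.004, 0.0]
ft_force: [-13.9, 2.9, 8.6]
grip_width: 0.1
finger_force: 7.1
```

```bash
python3 st.py
```

```text
19.95 [ -5.    2.4 114. ] yawx -0.21 [-0.008  0.001 -1.   ] Floc [-14.2, 0.1, 8.6] 0.08599767621153818 [0.1  0.15 1.92 0.   1.08 1.88]
```

{"method": "servo_tool", "body": {
  "plan": [
    {"tx":0.1,"ty":0,"tz":0,"ax":0,"ay":0,"az":0,"grip":0},
    {"tx":0,"ty":0,"tz":0,"ax":0,"ay":0,"az":0,"grip":0},
    {"tx":0,"ty":0,"tz":0,"ax":0,"ay":0,"az":0,"grip":0}
  ]
}}

```text
clock: 20.25
tcp_pos: [449.5, 130.9, 114.0]
tool_rot: [0.994, -0.105, -0.005, 0.0]
ft_force: [-14.4, 2.6, 10.1]
grip_width: 0.1
finger_force: 7.8
```

```bash
python3 st.py
```

```text
20.25 [ -4.5   2.4 114. ] yawx -0.21 [-0.009  0.001 -1.   ] Floc [-14.6, -0.3, 10.1] 0.09227104359609366 [0.1  0.15 1.92 0.   1.09 1.88]
```

{"method": "servo_tool", "body": {
  "plan": [
    {"tx":0.1,"ty":0,"tz":0,"ax":0,"ay":0,"az":0,"grip":0},
    {"tx":0,"ty":0,"tz":0,"ax":0,"ay":0,"az":0,"grip":0},
    {"tx":0,"ty":0,"tz":0,"ax":0,"ay":0,"az":0,"grip":0}
  ]
}}

```text
clock: 20.55
tcp_pos: [450.2, 130.8, 114.0]
tool_rot: [0.994, -0.105, -0.005, 0.0]
ft_force: [-16.7, 2.6, 10.9]
grip_width: 0.2
finger_force: 8.3
```

```bash
python3 st.py
```

```text
20.55 [ -3.8   2.4 114. ] yawx -0.21 [-0.01   0.001 -1.   ] Floc [-16.9, -0.8, 10.9] 0.21192793672610732 [0.1  0.15 1.91 0.   1.09 1.88]
```

{"method": "servo_tool", "body": {
  "plan": [
    {"tx":0.05,"ty":0,"tz":0,"ax":0,"ay":0,"az":0,"grip":0},
    {"tx":0,"ty":0,"tz":0,"ax":0,"ay":0,"az":0,"grip":0},
    {"tx":0,"ty":0,"tz":0,"ax":0,"ay":0,"az":0,"grip":0}
  ]
}}

```text
clock: 20.85
tcp_pos: [450.5, 130.8, 114.0]
tool_rot: [0.994, -0.105, -0.005, 0.0]
ft_force: [-17.0, 2.7, 11.8]
grip_width: -0.2
finger_force: 8.6
```

```bash
python3 st.py
```

```text
20.85 [ -3.5   2.4 114. ] yawx -0.21 [-0.01   0.001 -1.   ] Floc [-17.2, -0.7, 11.8] -0.21862440931393773 [0.1  0.15 1.91 0.   1.09 1.88]
```

About 20 N at the jaw. Holding for a second, then backing off and rising.

{"method": "servo_tool", "body": {
  "plan": [
    {"tx":0,"ty":0,"tz":0,"ax":0,"ay":0,"az":0,"grip":0},
    {"tx":0,"ty":0,"tz":0,"ax":0,"ay":0,"az":0,"grip":0},
    {"tx":0,"ty":0,"tz":0,"ax":0,"ay":0,"az":0,"grip":0},
    {"tx":0,"ty":0,"tz":0,"ax":0,"ay":0,"az":0,"grip":0},
    {"tx":0,"ty":0,"tz":0,"ax":0,"ay":0,"az":0,"grip":0},
    {"tx":0,"ty":0,"tz":0,"ax":0,"ay":0,"az":0,"grip":0},
    {"tx":0,"ty":0,"tz":0,"ax":0,"ay":0,"az":0,"grip":0},
    {"tx":0,"ty":0,"tz":0,"ax":0,"ay":0,"az":0,"grip":0}
  ]
}}

```text
clock: 21.65
tcp_pos: [450.5, 130.7, 114.0]
tool_rot: [0.994, -0.105, -0.005, 0.0]
ft_force: [-16.8, 3.5, 11.2]
grip_width: 0.2
finger_force: 8.6
```

{"method": "servo_tool", "body": {
  "plan": [
    {"tx":-1.5,"ty":0,"tz":0,"ax":0,"ay":0,"az":0,"grip":0},
    {"tx":-1.5,"ty":0,"tz":0,"ax":0,"ay":0,"az":0,"grip":0},
    {"tx":0,"ty":0,"tz":0,"ax":0,"ay":0,"az":0,"grip":0},
    {"tx":0,"ty":0,"tz":-3,"ax":0,"ay":0,"az":0,"grip":0},
    {"tx":0,"ty":0,"tz":-3,"ax":0,"ay":0,"az":0,"grip":0},
    {"tx":0,"ty":0,"tz":0,"ax":0,"ay":0,"az":0,"grip":0},
    {"tx":0,"ty":0,"tz":0,"ax":0,"ay":0,"az":0,"grip":0}
  ]
}}

```text
clock: 22.35
tcp_pos: [428.2, 136.1, 176.1]
tool_rot: [0.994, -0.105, 0.003, -0.0]
ft_force: [-0.5, -1.1, 0.1]
grip_width: -0.0
finger_force: 0.0
```

```bash
python3 st.py
```

```text
22.35 [-26.4   3.2 176.1] yawx -0.211 [ 0.006  0.    -1.   ] Floc [-0.2, -1.1, 0.1] -0.03843829982235761 [ 0.12  0.01  1.92 -0.    1.21  1.9 ]
```

{"method": "servo_tool", "body": {
  "plan": [
    {"tx":3,"ty":-1.3,"tz":0,"ax":0,"ay":0,"az":0,"grip":0},
    {"tx":3,"ty":-1.3,"tz":0,"ax":0,"ay":0,"az":0,"grip":0},
    {"tx":3,"ty":-1.3,"tz":0,"ax":0,"ay":0,"az":0,"grip":0},
    {"tx":2.1,"ty":0,"tz":0,"ax":0,"ay":0,"az":0,"grip":0},
    {"tx":0,"ty":0,"tz":0,"ax":0,"ay":0,"az":0,"grip":0},
    {"tx":0,"ty":0,"tz":0,"ax":0,"ay":0,"az":0,"grip":0}
  ]
}}

```text
clock: 22.95
tcp_pos: [541.6, 150.9, 172.8]
tool_rot: [0.994, -0.105, -0.001, 0.0]
ft_force: [-0.1, 0.3, 0.1]
grip_width: 0.3
finger_force: 0.0
```

```bash
python3 st.py; python3 - <<'E'
from h import *
from scipy.spatial.transform import Rotation as R
f=grab('wrist');cv2.imwrite('pics/w.png',f['color'][:,:,::-1])
s=f['s'];M=np.eye(4);M[:3,:3]=R.from_quat(s['tool_rot']).as_matrix();M[:3,3]=s['tcp_pos'];T=M@f['tool_from_camera']
im=f['color'][:,:,::-1].copy()
for p in(L(84.7,42.2,73),L(70.7,25,73),L(98.7,25,73),L(70.7,59,73),L(98.7,59,73)):
    u,v=proj(f,T,p);print(round(u),round(v));cv2.circle(im,(int(u),int(v)),4,(0,255,0),1)
cv2.imwrite('pics/w.png',im)
E
```

```text
22.95 [ 81.7  40.4 172.8] yawx -0.211 [-0.003 -0.    -1.   ] Floc [-0.1, 0.3, 0.1] 0.2628564509571591 [0.12 0.25 1.65 0.   1.24 1.9 ]
315 240
346 264
347 215
286 264
284 216
```

View pics/w.png

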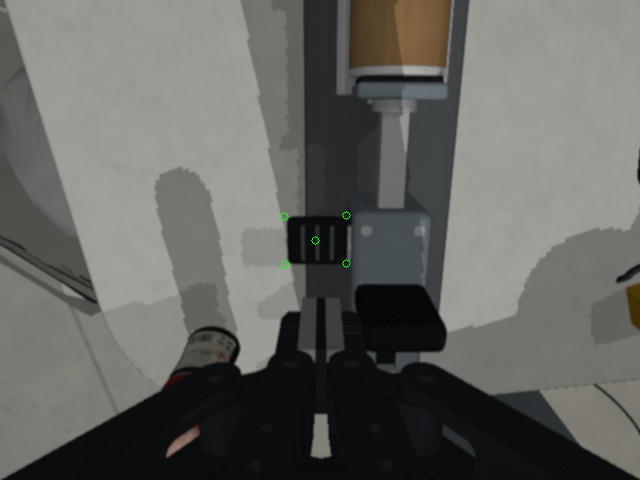

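The tab at (318,240) matches the projection within about 2 mm. The cap flange is flush with the tube at (398,72). Going down.

{"method": "servo_tool", "body": {
  "plan": [
    {"tx":0.35,"ty":-0.1,"tz":2.5,"ax":0,"ay":0,"az":0,"grip":0},
    {"tx":0,"ty":0,"tz":2.5,"ax":0,"ay":0,"az":0,"grip":0},
    {"tx":0,"ty":0,"tz":2,"ax":0,"ay":0,"az":0,"grip":0},
    {"tx":0,"ty":0,"tz":0,"ax":0,"ay":0,"az":0,"grip":0},
    {"tx":0,"ty":0,"tz":0,"ax":0,"ay":0,"az":0,"grip":0}
  ]
}}

```text
clock: 23.5
tcp_pos: [544.9, 151.5, 104.2]
tool_rot: [0.994, -0.105, -0.001, 0.0]
ft_force: [0.2, -0.4, 0.4]
grip_width: -0.0
finger_force: 0.0
```

```bash
python3 st.py
```

```text
23.5 [ 84.7  41.7 104.2] yawx -0.21 [-0.001 -0.    -1.   ] Floc [0.3, -0.4, 0.4] -0.019831033015970802 [0.12 0.35 1.69 0.   1.11 1.9 ]
```

{"method": "servo_tool", "body": {
  "plan": [
    {"tx":0,"ty":0,"tz":0.5,"ax":0,"ay":0,"az":0,"grip":0},
    {"tx":0,"ty":0,"tz":0.5,"ax":0,"ay":0,"az":0,"grip":0},
    {"tx":0,"ty":0,"tz":0.4,"ax":0,"ay":0,"az":0,"grip":0},
    {"tx":0,"ty":0,"tz":0,"ax":0,"ay":0,"az":0,"grip":0}
  ]
}}

```text
clock: 23.9
tcp_pos: [546.0, 151.5, 90.3]
tool_rot: [0.994, -0.105, 0.0, -0.0]
ft_force: [0.0, -0.9, 0.2]
grip_width: 0.0
finger_force: 0.0
```

```bash
python3 st.py
```

```text
23.9 [85.9 41.9 90.3] yawx -0.21 [ 0.  0. -1.] Floc [0.2, -0.8, 0.2] 0.031443314567715194 [ 0.12  0.37  1.69 -0.    1.08  1.9 ]
```

{"method": "servo_tool", "body": {
  "plan": [
    {"tx":0,"ty":0,"tz":0.4,"ax":0,"ay":0,"az":0,"grip":0},
    {"tx":0,"ty":0,"tz":0.4,"ax":0,"ay":0,"az":0,"grip":0},
    {"tx":0,"ty":0,"tz":0,"ax":0,"ay":0,"az":0,"grip":0}
  ]
}}

```text
clock: 24.2
tcp_pos: [546.5, 151.6, 83.0]
tool_rot: [0.994, -0.105, 0.001, -0.0]
ft_force: [-1.1, 0.9, 4.6]
grip_width: 0.5
finger_force: 2.3
```

```bash
python3 st.py
```

```text
24.2 [86.3 42.1 83. ] yawx -0.21 [ 0.001  0.    -1.   ] Floc [-1.2, 0.6, 4.6] 0.50387777368095 [0.12 0.38 1.7  0.   1.07 1.9 ]
```

{"method": "servo_tool", "body": {
  "plan": [
    {"tx":0,"ty":0,"tz":0.15,"ax":0,"ay":0,"az":0,"grip":0},
    {"tx":0,"ty":0,"tz":0,"ax":0,"ay":0,"az":0,"grip":0},
    {"tx":0,"ty":0,"tz":0,"ax":0,"ay":0,"az":0,"grip":0}
  ]
}}

```text
clock: 24.5
tcp_pos: [546.6, 151.7, 82.6]
tool_rot: [0.994, -0.105, 0.001, -0.0]
ft_force: [-4.2, -0.4, 12.2]
grip_width: -0.0
finger_force: 6.0
```

```bash
python3 st.py
```

```text
24.5 [86.3 42.2 82.6] yawx -0.21 [ 0.001  0.    -1.   ] Floc [-4.0, -1.2, 12.2] -0.03994866098064051 [0.12 0.38 1.7  0.   1.07 1.9 ]
```

Tab is at its stop (12 N). Holding it down.

{"method": "servo_tool", "body": {
  "plan": [
    {"tx":0,"ty":0,"tz":0,"ax":0,"ay":0,"az":0,"grip":0},
    {"tx":0,"ty":0,"tz":0,"ax":0,"ay":0,"az":0,"grip":0},
    {"tx":0,"ty":0,"tz":0,"ax":0,"ay":0,"az":0,"grip":0},
    {"tx":0,"ty":0,"tz":0,"ax":0,"ay":0,"az":0,"grip":0},
    {"tx":0,"ty":0,"tz":0,"ax":0,"ay":0,"az":0,"grip":0},
    {"tx":0,"ty":0,"tz":0,"ax":0,"ay":0,"az":0,"grip":0},
    {"tx":0,"ty":0,"tz":0,"ax":0,"ay":0,"az":0,"grip":0},
    {"tx":0,"ty":0,"tz":0,"ax":0,"ay":0,"az":0,"grip":0}
  ]
}}

```text
clock: 25.3
tcp_pos: [546.6, 151.7, 82.7]
tool_rot: [0.994, -0.105, 0.001, -0.0]
ft_force: [-3.2, 0.6, 12.2]
grip_width: -0.2
finger_force: 5.9
```

{"method": "servo_tool", "body": {
  "plan": [
    {"tx":0,"ty":0,"tz":0,"ax":0,"ay":0,"az":0,"grip":0},
    {"tx":0,"ty":0,"tz":0,"ax":0,"ay":0,"az":0,"grip":0},
    {"tx":0,"ty":0,"tz":0,"ax":0,"ay":0,"az":0,"grip":0},
    {"tx":0,"ty":0,"tz":0,"ax":0,"ay":0,"az":0,"grip":0},
    {"tx":0,"ty":0,"tz":0,"ax":0,"ay":0,"az":0,"grip":0},
    {"tx":0,"ty":0,"tz":0,"ax":0,"ay":0,"az":0,"grip":0},
    {"tx":0,"ty":0,"tz":0,"ax":0,"ay":0,"az":0,"grip":0},
    {"tx":0,"ty":0,"tz":0,"ax":0,"ay":0,"az":0,"grip":0}
  ]
}}

```text
clock: 26.1
tcp_pos: [546.6, 151.7, 82.7]
tool_rot: [0.994, -0.105, 0.001, -0.0]
ft_force: [-3.8, 0.0, 12.1]
grip_width: 0.4
finger_force: 5.9
```

```bash
python3 st.py; python3 - <<'E'
from h import *
b=grab('wrist');a=grab('scene')
im=np.hstack([cv2.resize(b['color'][0:300,200:520,::-1],(400,375)),cv2.resize(a['color'][215:335,225:353,::-1],(400,375),interpolation=cv2.INTER_CUBIC)])
cv2.imwrite('pics/i.png',im)
E
```

```text
26.1 [86.4 42.2 82.7] yawx -0.21 [ 0.002  0.    -1.   ] Floc [-3.7, -0.7, 12.1] 0.40264389168271164 [0.12 0.38 1.7  0.   1.07 1.9 ]
```

View pics/i.png

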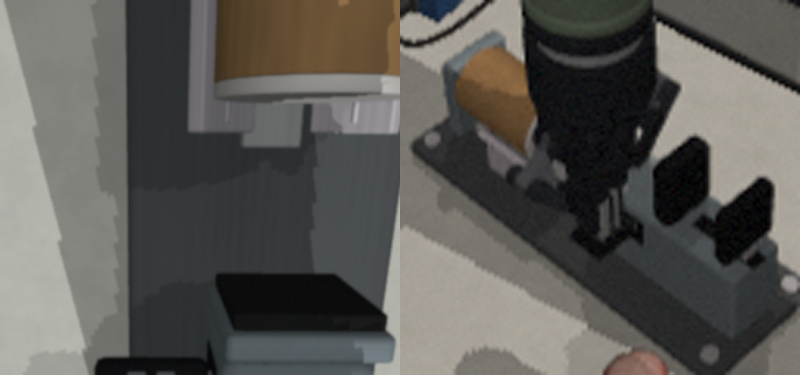

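The jaw is back against the housing (left panel, (300,320)), and the cap is flush on the tube, which is lying in the cradle. I'll hold a little longer, then rise.

{"method": "servo_tool", "body": {
  "plan": [
    {"tx":0,"ty":0,"tz":0,"ax":0,"ay":0,"az":0,"grip":0},
    {"tx":0,"ty":0,"tz":0,"ax":0,"ay":0,"az":0,"grip":0},
    {"tx":0,"ty":0,"tz":0,"ax":0,"ay":0,"az":0,"grip":0},
    {"tx":0,"ty":0,"tz":0,"ax":0,"ay":0,"az":0,"grip":0},
    {"tx":0,"ty":0,"tz":0,"ax":0,"ay":0,"az":0,"grip":0},
    {"tx":0,"ty":0,"tz":-0.8,"ax":0,"ay":0,"az":0,"grip":0},
    {"tx":0,"ty":0,"tz":-1,"ax":0,"ay":0,"az":0,"grip":0},
    {"tx":0,"ty":0,"tz":-3,"ax":0,"ay":0,"az":0,"grip":0}
  ]
}}

```text
clock: 27.0
tcp_pos: [542.8, 151.0, 126.0]
tool_rot: [0.994, -0.105, -0.004, 0.001]
ft_force: [-1.5, -0.3, -0.3]
grip_width: -0.1
finger_force: 0.0
```

{"method": "servo_tool", "body": {
  "plan": [
    {"tx":0,"ty":0,"tz":-4,"ax":0,"ay":0,"az":0,"grip":0},
    {"tx":0,"ty":0,"tz":-4,"ax":0,"ay":0,"az":0,"grip":0},
    {"tx":0,"ty":0,"tz":-3,"ax":0,"ay":0,"az":0,"grip":0},
    {"tx":-3,"ty":0,"tz":0,"ax":0,"ay":0,"az":0,"grip":0},
    {"tx":-3,"ty":0,"tz":0,"ax":0,"ay":0,"az":0,"grip":0},
    {"tx":0,"ty":0,"tz":0,"ax":0,"ay":0,"az":0,"grip":0},
    {"tx":0,"ty":0,"tz":0,"ax":0,"ay":0,"az":0,"grip":0}
  ]
}}

```text
clock: 27.7
tcp_pos: [486.8, 164.0, 238.7]
tool_rot: [0.995, -0.105, 0.0, 0.0]
ft_force: [0.1, 0.6, -0.2]
grip_width: -0.2
finger_force: 0.0
```

```bash
python3 st.py; python3 - <<'E'
from h import *
b=grab('wrist');a=grab('scene')
im=np.hstack([cv2.resize(b['color'][:,:,::-1],(400,300)),cv2.resize(a['color'][170:390,160:450,::-1],(400,300),interpolation=cv2.INTER_CUBIC)])
cv2.imwrite('pics/j.png',im)
E
```

```text
27.7 [ 25.3  42.2 238.7] yawx -0.21 [ 0. -0. -1.] Floc [-0.0, 0.7, -0.2] -0.15457881304779467 [ 0.16  0.08  1.7  -0.    1.36  1.94]
```

View pics/j.png

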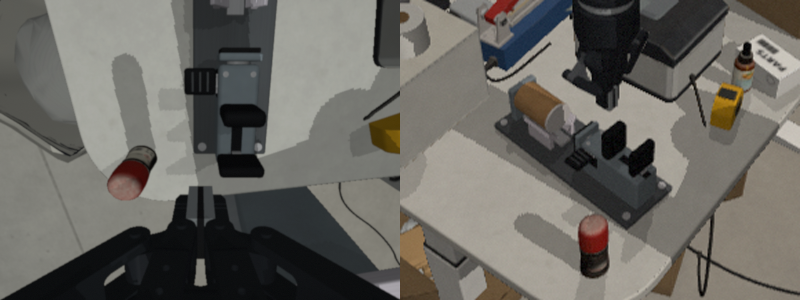

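The jaw is fully back at (240,55) in the left panel. The capped tube is in its cradle, the tab is up, and the bystanders are standing where they were. Handing in.

```bash
python3 -c "
from rig import arm
print(arm.hand_in())"
```

```text
the job is handed in; nothing more can be done
None
```

I handed the job in at about 28 s: the cap is home, pressed for about a second at roughly 20 N (estimated from the push on the trigger), the jaw is fully back, the capped tube lies in its cradle, and the bystanders look undisturbed; one oddity was a sudden force drop on the fifth squeeze, so I let the trigger back and pressed again, with no sign of passing 30 N.

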